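# Seat the taper bearing axle in its hub

## Task

Pick up the larger of the two stub axles and lower it, taper first, into the cup of the larger hub until it is fully home. Before letting go, rock it over to one side by about ten degrees in the cup to check that it is not wedged, bring it upright again, and leave it standing fully home in the cup. Leave the small axle where it stands.

Things in the scene. Friction and masses are not known exactly. Their poses are not given: they have to be found in the camera images.
- axle: Larger stub axle (sizes in mm), loose, standing on the table to the robot's left: steel taper roller cone, small end down, round shaft above. 88 tall, 0.45 kg. Cone diameter 36 at the bottom face, 64 at 24 height; rib 66 from 26 to 31 height; plain shaft 26 thick from 31 to 88, to grip near 60. Origin: centre of bottom face, z up the shaft, yaw free. Nearer or farther than the small axle.
- hub: Larger hub (in mm), aluminium, fixed, to the robot's right. Flange 110 diameter, 12 high; body 86; rim 44 high. Steel conical cup: mouth 68, narrowing to 40 at a flat floor 20 above the underside. Axle home: bottom face on that floor (origin 20 above hub's), 2 play all round, rib 2 above rim; it tips freely, rising a few mm. Origin: centre of underside, z up. Nearer or farther than the small hub.
- small_axle: Smaller stub axle of the same kind, loose, to be left alone: 66 mm tall, cone 22 mm diameter at the bottom and 40 mm at 16 mm height, rib 42 mm, shaft 18 mm. Origin: centre of the bottom face, z up.
- small_hub: Smaller hub of the same kind, fixed, not used: flange 88 mm diameter, body 62 mm, rim 34 mm high, cup mouth 44 mm. Origin: centre of the underside, z up.
Mind the look-alikes: they are no part of the job. Leave any red or yellow look-alike of the axle alone.

How it is judged:
By the outcome, as a careful person would: the job done as asked, in the order asked, and still so for the second after the job is handed in, with the robot touching nothing.
It also fails if it takes over 43 s, if anything falls off the work surface, if the arm or the gripper's body presses on something with over 40 N, if the wrist force passes 120 N, or if a joint passes its speed limit or range.

## Robot

A 7-joint arm with a two-finger parallel gripper is mounted at the origin on the work surface. World frame = base frame: x ahead of the robot, y to its left, z up, the work surface at z = 0. Lengths are in m, angles in degrees, forces in N, time in s.
With the tool pointing down it reaches from about 0.425 to 0.875 m from the base axis. Payload 4.7 kg.
Tool frame: the origin (TCP) lies at the very end of the fingers, on their centre line; the grasp point (between the pads) lies 19 mm behind it; z points along the fingers, y is the line along which they close (so a half turn about z gives the same grasp; the last joint's range is limited). The gripper opens to 87 mm and grips with 3 to 60 N. Pads are 19 mm wide; open, the fingers measure 117 mm over their backs; the gripper's body (75 mm by 190 mm) begins 51 mm behind the grasp point.
Start: joints at [-64.739, 18.392, -4.016, 83.108, 1.295, 78.541, -3.26], TCP at [0.269, 0.592, 0.223] pointing down, gripper open.
Joint ranges: [-163.93, 163.93], [-17.29, 119.83], [-79.2, 71.16], [3.27, 140.29], [-89.18, 269.18], [5.43, 117.66], [-154.24, 154.24]. Speed limits (degrees/s): [147.25, 147.25, 180, 180, 180, 180, 180].

## Interface

Orientations are given as [roll, pitch, yaw] about the fixed x, y, z axes, in that order (R = Rz(yaw) Ry(pitch) Rx(roll)).
In Python, from cell import get_obs, read_camera, sign_off, silhouettes gives the robot as it stands.
- The arm moves only by the tool play_rows, never from a script. Its argument "steps" is a list that holds one entry, the list of rows, each a list of 7 numbers: the shift along the tool's x, y, z in m, then the turn, a rotation vector about the tool's x, y, z in rad, then the finger opening in m, from 0 to 0.087. A call has 1 to 12 rows; each row shifts and turns the commanded pose from where the row before left it, along the tool's axes as they then stand; what a row does not reach is not made up. A row lasts 1/10 s, in which the tool goes at most 50 mm and 8.59 degrees, less where a joint would pass 70% of its speed; a pose out of reach is approached as far as the arm can. A call is refused whole if a number of a shift passes 0.05 or a number of a turn 0.15, either way. A call with a gripper value outside its range is refused whole. The fingers move at their own pace and stop on an object; "force" is the grip in N (left out, the last holds). Time passes only in rows, so rows that do not move let the fingers close. It gives the time, the measured TCP pose, the force, the opening and the grip force at its end, in the units of the state.
- get_obs(): the state, without advancing time (a new reading comes with each control period).
- read_camera(name): name is "scene" or "top"; returns a dict with "frame" (400x640x3 uint8, red, green, blue), "intrinsics" (3x3 intrinsics, pixels), "k1" (the pictures are not rectified: a ray, as slopes to the right and down, at radius r is drawn at 1 + k1 r^2 times it, then the intrinsics apply), "view" (4x4, takes a point from world to camera coordinates). Camera axes: x right, y up, looking along -z (the intrinsics and any distortion apply to the point x, -y, -z); pixel columns grow to the right and rows downward; lengths in m; the calibration is good to about 2 mm. A picture is of the moment at which its call begins. There is no depth.
- sign_off(): hands the job in; it is judged then, once.
Trained networks look in the newest picture that a camera, given by its name, has taken for a name from the list of things; names that differ only in an ending like _2 or _b are one class to them, and where a whole thing is asked for, a point or a joint stands for the part that bears it (a point fixed in the world has none). Each returns a list of dicts, best first, with "p" (0 to 1); they miss things now and then, are a little off and sometimes report something else, mostly with a low value. They report only what shows in the picture. A call takes as long as a camera call. They do not tell look-alikes from the thing itself.
- silhouettes(camera, name): "pixels" (400x640 bool, what is visible of it) and "extent" ([left, top, right, bottom] in pixels, round what is visible of it).
The state is a dict: "time_s": time; "qpos": joint angles; "joint_velocities": joint speeds; "effort": joint torques, N m; "tool_pos": TCP position; "tool_rot": TCP orientation; "force": force on the tool from outside, world axes, zero at the start; "wrist_torque": the same for the moment, N m; "grip_width": finger opening in m; "grasp_force": force on a finger pad.
Only numpy, scipy, OpenCV 4.12 (cv2) and the standard library are available. Lean on these libraries where they do the work, as an engineer would, in place of code of your own. Each camera call takes 0.05 s, during which the arm holds its last target. There are 200 camera calls.

## Working session

There is one attempt and no reset: what is moved stays moved. The work goes in short steps, Python scripts to look and compute and a tool call to move; the robot and the scene stay as the last step left them, time stands still between calls to the robot, and variables do not carry over. Pictures are saved under pics/ and viewed, at most 10 in all, crops included, and the job is handed in when it is done.

Besides the shell and the picture viewer there is one more tool, called after "Request:" as name(argument=value, ...), one argument or row to a line, values as JSON. play_rows: Moves the arm, as the interface text tells. Its arguments: {"type":"object","properties":{"steps":{"type":"array","items":{"type":"array","items":{"type":"array","items":{"type":"number"}}}},"force":{"type":"number"}},"required":["steps"]}

```bash
mkdir -p pics
cat > h.py <<'E'
import numpy as np, cv2
from cell import get_obs, read_camera, sign_off, silhouettes
def proj(c,P):
    P=np.atleast_2d(P); q=(c['view'][:3,:3]@P.T).T+c['view'][:3,3]
    s=np.c_[q[:,0]/-q[:,2],-q[:,1]/-q[:,2]]; r2=(s**2).sum(1,keepdims=True)
    s=s*(1+c['k1']*r2); K=np.array(c['intrinsics']); return np.c_[s,np.ones(len(s))]@K.T[:,:2]
def ray(c,uv):
    K=np.array(c['intrinsics']); d=np.linalg.solve(K,[uv[0],uv[1],1])[:2]; s=d.copy()
    for _ in range(20): s=d/(1+c['k1']*(s@s))
    R=c['view'][:3,:3]; o=-R.T@c['view'][:3,3]; v=R.T@np.array([s[0],-s[1],-1]); return o,v
def atz(c,uv,z):
    o,v=ray(c,uv); return o+v*(z-o[2])/v[2]
def cam(n):
    c=read_camera(n); c['view']=np.array(c['view']); return c
E
python3 - <<'E'
from h import *
im=[]
for n in('scene','top'):
    c=cam(n); cv2.imwrite(f'pics/{n}0.png',c['frame'][:,:,::-1])
    o=ray(c,(320,200))[0]; print(n,o.round(3),c['k1'])
    for name in('axle','small_axle','hub','small_hub'):
        for s in silhouettes(n,name):
            e=s['extent']; m=np.argwhere(s['pixels']).mean(0)[::-1]
            print(name,round(s['p'],2),np.round(e),m.round(1),s['pixels'].sum(),atz(c,m,.03).round(3))
o=get_obs(); print(o)
E
```

```text
scene [1.209 0.669 0.699] -0.10499137240517871
axle 0.96 [433. 234. 464. 270.] [448.5 252.8] 711 [0.431 0.379 0.03 ]
axle 0.88 [352. 235. 382. 276.] [367.1 256.2] 755 [0.557 0.242 0.03 ]
axle 0.82 [390. 214. 417. 250.] [403.9 234.2] 648 [0.436 0.264 0.03 ]
axle 0.82 [421. 193. 446. 230.] [431.5 213.5] 609 [0.318 0.273 0.03 ]
small_axle 0.7 [309. 232. 326. 256.] [316.3 243.7] 312 [0.596 0.126 0.03 ]
small_axle 0.46 [220. 204. 256. 234.] [237.5 220.1] 764 [ 0.652 -0.088  0.03 ]
hub 0.67 [233. 159. 268. 191.] [250.8 175.8] 868 [ 0.482 -0.225  0.03 ]
small_hub 0.9 [222. 203. 257. 233.] [238.  219.9] 799 [ 0.65  -0.088  0.03 ]
top [0.435 0.046 0.934] -0.05417323971841834
axle 0.97 [127. 205. 156. 237.] [142.7 221.6] 785 [0.438 0.381 0.03 ]
axle 0.86 [185. 203. 214. 236.] [196.9 217.9] 735 [0.443 0.266 0.03 ]
axle 0.84 [178. 260. 207. 292.] [193.2 274.2] 714 [0.325 0.276 0.03 ]
axle 0.72 [352. 109. 392. 149.] [371.5 126.8] 1205 [ 0.627 -0.109  0.03 ]
axle 0.67 [188. 146. 222. 176.] [205.2 160.5] 737 [0.563 0.247 0.03 ]
small_axle 0.52 [253. 138. 275. 155.] [264.7 145.7] 272 [0.592 0.121 0.
[... 165 characters left out ...]
': 0.5, 'qpos': array([-64.73908289,  18.39258424,  -4.01891075,  83.11012155,
         1.29403296,  78.54160741,  -3.25882467]), 'joint_velocities': array([ 0.0495757 , -0.01891427, -0.0218918 , -0.01152525, -0.07347021,
        0.0364692 , -0.03339674]), 'effort': array([ 1.83858670e-04, -4.90602350e+01, -4.02522711e-01, -3.12463009e+01,
       -6.36447687e-02,  3.45963088e-02,  4.76719106e-05]), 'tool_pos': array([0.26905722, 0.59169246, 0.22255685]), 'tool_rot': array([1.79999216e+02, 1.06261501e-03, 1.55551586e+02]), 'force': array([0.9207633 , 0.12149263, 0.78697991]), 'wrist_torque': array([-0.05008393, -0.00190965,  0.02148617]), 'grasp_force': 0.0, 'grip_width': 0.08690214538262817}
```

Run:
```python
import cv2
a=cv2.imread('pics/scene0.png')[140:300,190:490];b=cv2.imread('pics/top0.png')[80:310,110:480]
cv2.imwrite('pics/a.png',cv2.resize(a,None,fx=2.66,fy=2.66,interpolation=2))
cv2.imwrite('pics/b.png',cv2.resize(b,None,fx=2.1,fy=2.1,interpolation=2))
```

```text
(no output)
```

View pics/a.png

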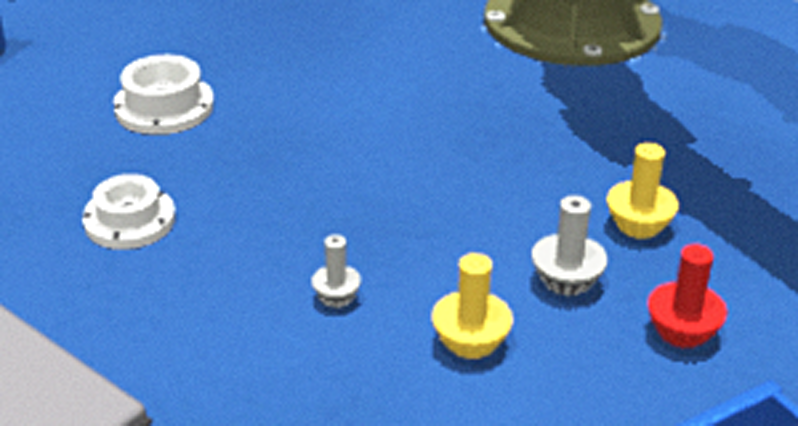

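View pics/b.png

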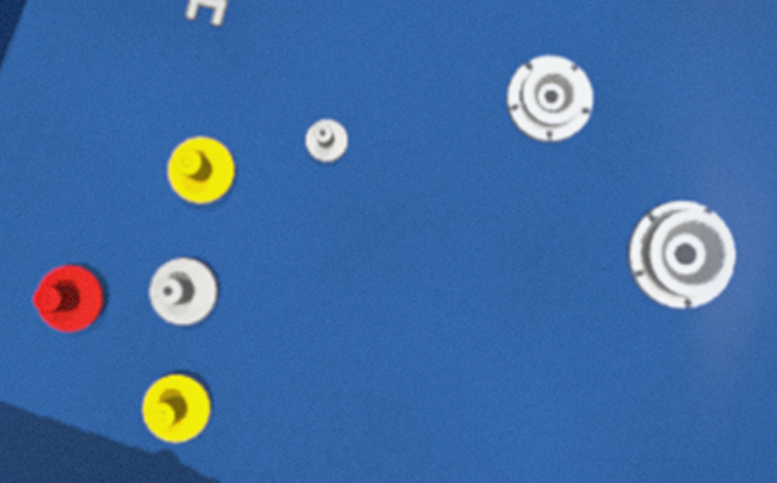

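The real axle is the bright grey one: scene about (404,234), top about (197,218). It sits between two yellow and one red look-alike. The larger hub is at scene (251,176), top (434,200). Next I fit model outlines to a colour mask in both views.

```bash
cat >> h.py <<'E'
from scipy.optimize import minimize
AX=[(18,0),(32,24),(33,26),(33,31),(13,31),(13,88)]
HUB=[(55,0),(55,12),(43,12),(43,44)]
def render(c,prof,x,y,z=0,k=4,tilt=None):
    m=np.zeros((400*k,640*k),np.uint8); t=np.linspace(0,2*np.pi,48)
    rings=[proj(c,np.c_[x+r/1e3*np.cos(t),y+r/1e3*np.sin(t),0*t+z+h/1e3]) for r,h in prof]
    for a,b in zip(rings,rings[1:]):
        cv2.fillConvexPoly(m,cv2.convexHull(((np.r_[a,b]+.5)*k*16).astype(np.int32)),255,shift=4)
    return cv2.resize(m,(640,400),interpolation=cv2.INTER_AREA)/255.
def grey(c,uv,w=45):
    h=cv2.cvtColor(c['frame'],cv2.COLOR_RGB2HSV); m=(h[:,:,1]<90).astype(np.uint8)
    n,l=cv2.connectedComponents(m); 
    M=np.zeros((400,640)); u,v=int(uv[0]),int(uv[1]); s=np.bincount(l[v-6:v+7,u-6:u+7].ravel(),minlength=n); s[0]=0
    cs,_=cv2.findContours((l==s.argmax()).astype(np.uint8),cv2.RETR_EXTERNAL,2); cv2.drawContours(M,cs,-1,1,-1); return M
def fit(cs,ms,prof,x0,z=0):
    f=lambda p:sum(abs(render(c,prof,p[0]/100,p[1]/100,z)-m).sum() for c,m in zip(cs,ms))
    r=minimize(f,np.array(x0)*100,method='Nelder-Mead',options=dict(initial_simplex=np.array(x0)*100+[[0,0],[.8,0],[0,.8]],xatol=.01)); return r.x/100,r.fun,sum(m.sum() for m in ms)
E
python3 - <<'E'
from h import *
S,T=cam('scene'),cam('top')
for nm,pr,us,ut,x0 in(('axle',AX,(404,234),(197,218),(.44,.265)),('hub',HUB,(251,176),(434,200),(.472,-.232))):
    ms=[grey(S,us),grey(T,ut)]
    print(nm,fit([S,T],ms,pr,x0),fit([S],ms[:1],pr,x0),fit([T],ms[1:],pr,x0))
E
```

```text
axle (array([0.44239889, 0.26681806]), np.float64(81.09019607843138), np.float64(1510.0)) (array([0.44274876, 0.26705258]), np.float64(33.050980392156866), np.float64(662.0)) (array([0.44207151, 0.26682132]), np.float64(45.29019607843137), np.float64(848.0))
hub (array([ 0.46589122, -0.245005  ]), np.float64(93.24705882352941), np.float64(2983.0)) (array([ 0.46513101, -0.24578087]), np.float64(31.266666666666666), np.float64(900.0)) (array([ 0.46596212, -0.24501569]), np.float64(61.58823529411764), np.float64(2083.0))
```

Request:
play_rows(
  steps=[
    [[-0.0243,-0.0187,0,0,0,0.05,0.06],[-0.0253,-0.0174,0,0,0,0.05,0.06],[-0.0261,-0.0161,0,0,0,0.05,0.06],[-0.0269,-0.0148,0,0,0,0.05,0.06],[-0.0276,-0.0134,0,0,0,0.05,0.06],[-0.0282,-0.012,0,0,0,0.05,0.06],[-0.0288,-0.0106,0,0,0,0.05,0.06],[-0.0293,-0.0092,0,0,0,0.05,0.06],[-0.0297,-0.0077,0,0,0,0.05,0.06],[-0.0301,-0.0062,0,0,0,0.05,0.06],[-0.0303,-0.0047,0,0,0,0.05,0.06],[-0.0305,-0.0032,0,0,0,0.05,0.06]],
  ],
)

```text
time_s: 1.8
tool_pos: [0.4437, 0.2646, 0.2226]
tool_rot: [180.0, -0.0, 120.9]
force: [0.0, 0.4, -0.2]
grip_width: 0.0599
grasp_force: 0.0
```

```bash
cat >> h.py <<'E'
from scipy.spatial.transform import Rotation as Ro
def delta(p):
    o=get_obs(); R=Ro.from_euler('xyz',o['tool_rot'],degrees=True)
    print('t',round(o['time_s'],2),'pos',np.round(o['tool_pos'],4),'rot',np.round(o['tool_rot'],2),'q',np.round(o['qpos'],1),'w',round(o['grip_width'],4),'F',np.round(o['force'],1))
    print('tool delta',R.inv().apply(np.array(p)-o['tool_pos']).round(4))
E
python3 - <<'E'
from h import *
delta([.4424,.2668,.041])
# tilt kinematics: min lift vs tilt; cup r(z)=20+14z/24 (0..24), open above
P=[(18,0),(32,24),(33,26),(33,31)]
Z=np.concatenate([np.linspace(a[1],b[1],12) for a,b in zip(P,P[1:])]);Rr=np.concatenate([np.linspace(a[0],b[0],12) for a,b in zip(P,P[1:])])
t=np.linspace(0,2*np.pi,72)
B=np.stack([np.outer(Rr,np.cos(t)),np.outer(Rr,np.sin(t)),np.outer(Z,1+0*t)],-1).reshape(-1,3)
def lift(a,dx):
    Q=B@Ro.from_euler('y',a,degrees=True).as_matrix().T; r=np.hypot(Q[:,0]+dx,Q[:,1])
    return max(-Q[:,2].min(), np.where(r>34,24-Q[:,2],np.where(r>20,(r-20)*24/14-Q[:,2],-99)).max())
for a in(0,2.5,5,7.5,10,12):
    d=np.arange(-12,8,.25); L=[lift(a,x) for x in d]; i=np.argmin(L); print(a,'bottom-centre dx',d[i],'lift',round(L[i],2),[d[j] for j in range(len(d)) if L[j]<L[i]+1.0][::50])
E
```

```text
t 1.8 pos [0.4437 0.2646 0.2226] rot [179.98  -0.   120.93] q [-45.4   1.9  11.9 102.3  -0.4  75.8  -2.4] w 0.0599 F [ 0.   0.4 -0.2]
tool delta [ 2.600e-03 -1.000e-04  1.816e-01]
0 bottom-centre dx -2.0 lift -0.0 [np.float64(-2.5)]
2.5 bottom-centre dx -2.75 lift 0.79 [np.float64(-3.5)]
5 bottom-centre dx -3.75 lift 1.57 [np.float64(-4.25)]
7.5 bottom-centre dx -4.75 lift 2.35 [np.float64(-5.25)]
10 bottom-centre dx -5.75 lift 3.13 [np.float64(-6.5)]
12 bottom-centre dx -6.75 lift 3.74 [np.float64(-7.25)]
```

Request:
play_rows(
  steps=[
    [[0.0026,0,0.02,0,0,0,0.06],[0,0,0.025,0,0,0,0.06],[0,0,0.025,0,0,0,0.06],[0,0,0.025,0,0,0,0.06],[0,0,0.025,0,0,0,0.06],[0,0,0.025,0,0,0,0.06],[0,0,0.02,0,0,0,0.06],[0,0,0.012,0,0,0,0.06],[0,0,0.0046,0,0,0,0.06],[0,0,0,0,0,0,0.06]],
  ],
)

```text
time_s: 2.8
tool_pos: [0.4415, 0.2687, 0.0409]
tool_rot: [-180.0, 0.0, 121.1]
force: [-0.3, 0.5, 0.1]
grip_width: 0.0599
grasp_force: 0.0
```

Request:
play_rows(
  steps=[
    [[0,0,0,0,0,0,0.02],[0,0,0,0,0,0,0.02],[0,0,0,0,0,0,0.02],[0,0,0,0,0,0,0.02],[0,0,0,0,0,0,0.02],[0,0,0,0,0,0,0.02],[0,0,0,0,0,0,0.02],[0,0,0,0,0,0,0.02],[0,0,0,0,0,0,0.02],[0,0,0,0,0,0,0.02]],
  ],
  force=40,
)

```text
time_s: 3.8
tool_pos: [0.4415, 0.2693, 0.0412]
tool_rot: [180.0, -0.0, 121.2]
force: [0.5, 0.4, 2.7]
grip_width: 0.0254
grasp_force: 40.0
```

```bash
python3 -c "
from h import *
delta([.4424,.2668,.041])
T=cam('top'); c=T['frame'][140:300,110:330,::-1]; cv2.imwrite('pics/g.png',cv2.resize(c,None,fx=3,fy=3))"
```

```text
t 3.8 pos [0.4415 0.2693 0.0412] rot [179.97  -0.   121.17] q [-44.8  12.   11.5 113.7  -2.9  54.5  -0.7] w 0.0254 F [0.5 0.4 2.7]
tool delta [-0.0027 -0.0005  0.0002]
```

Request:
play_rows(
  steps=[
    [[0,0,-0.005,0,0,0,0.02],[0,0,-0.015,0,0,0,0.02],[0,0,-0.02,0,0,0,0.02],[0,0,-0.02,0,0,0,0.02],[0,0,-0.02,0,0,0,0.02],[0,0,-0.015,0,0,0,0.02],[0,0,-0.005,0,0,0,0.02],[0,0,0,0,0,0,0.02],[0,0,0,0,0,0,0.02]],
  ],
)

```text
time_s: 4.75
tool_pos: [0.4403, 0.2685, 0.1396]
tool_rot: [-179.9, 0.0, 121.2]
force: [-1.1, -0.2, -6.1]
grip_width: 0.0254
grasp_force: 40.0
```

```bash
python3 -c "
from h import *
delta([.466,-.245,.141])
T=cam('scene'); c=T['frame'][130:290,340:500,::-1]; cv2.imwrite('pics/g2.png',cv2.resize(c,None,fx=3.5,fy=3.5))"
```

```text
t 4.75 pos [0.4403 0.2685 0.1396] rot [-1.7986e+02  1.0000e-02  1.2117e+02] q [-45.5   5.5  11.8 108.5  -1.2  66.3  -2.1] w 0.0254 F [-1.1 -0.2 -6.1]
tool delta [-0.4527 -0.2438 -0.0007]
```

View pics/g2.png

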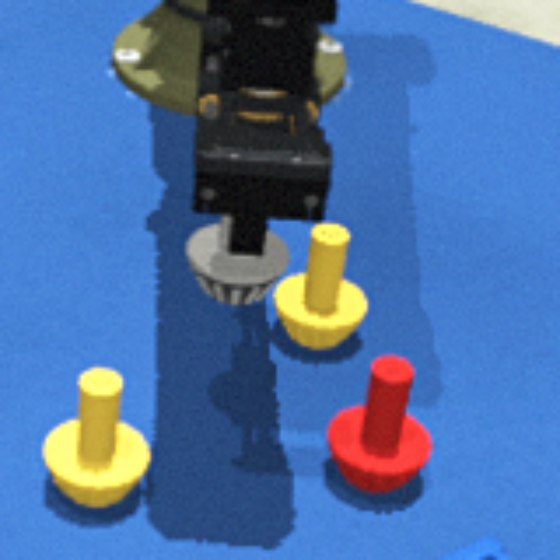

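Request:
play_rows(
  steps=[
    [[-0.01,-0.004,0,0,0,0.043,0.02],[-0.0199,-0.0081,0,0,0,0.043,0.02],[-0.0199,-0.0081,0,0,0,0.043,0.02],[-0.0199,-0.0081,0,0,0,0.043,0.02],[-0.0199,-0.0081,0,0,0,0.043,0.02],[-0.0199,-0.0081,0,0,0,0.043,0.02],[-0.0213,-0.0028,0,0,0,0.043,0.02],[-0.0213,-0.0028,0,0,0,0.043,0.02],[-0.0213,-0.0028,0,0,0,0.043,0.02],[-0.0213,-0.0028,0,0,0,0.043,0.02],[-0.0213,-0.0028,0,0,0,0.043,0.02],[-0.0213,-0.0028,0,0,0,0.043,0.02]],
  ],
)

```text
time_s: 6.0
tool_pos: [0.4522, 0.0211, 0.141]
tool_rot: [180.0, 0.0, 91.4]
force: [-0.5, 0.4, -4.6]
grip_width: 0.0256
grasp_force: 40.0
```

Request:
play_rows(
  steps=[
    [[-0.0213,0.0028,0,0,0,0.043,0.02],[-0.0213,0.0028,0,0,0,0.043,0.02],[-0.0213,0.0028,0,0,0,0.043,0.02],[-0.0213,0.0028,0,0,0,0.043,0.02],[-0.0213,0.0028,0,0,0,0.043,0.02],[-0.0213,0.0028,0,0,0,0.043,0.02],[-0.0198,0.0081,0,0,0,0.043,0.02],[-0.0198,0.0081,0,0,0,0.043,0.02],[-0.0198,0.0081,0,0,0,0.043,0.02],[-0.0198,0.0081,0,0,0,0.043,0.02],[-0.0198,0.0081,0,0,0,0.043,0.02],[-0.01,0.004,0,0,0,0.043,0.02]],
  ],
)

```text
time_s: 7.2
tool_pos: [0.4654, -0.2258, 0.141]
tool_rot: [180.0, 0.1, 61.7]
force: [-0.1, -0.1, -4.6]
grip_width: 0.0252
grasp_force: 40.0
```

Request:
play_rows(
  steps=[
    [[0,0,0,0,0,0,0.02],[0,0,0,0,0,0,0.02],[0,0,0,0,0,0,0.02],[0,0,0,0,0,0,0.02]],
  ],
)

```text
time_s: 7.6
tool_pos: [0.4661, -0.2214, 0.1409]
tool_rot: [-180.0, -0.0, 62.2]
force: [-0.6, 0.0, -4.5]
grip_width: 0.0253
grasp_force: 40.0
```

```bash
python3 -c "
from h import *
delta([.466,-.245,.141])
S=cam('scene');T=cam('top')
c=np.hstack([S['frame'][110:230,180:330,::-1],T['frame'][140:260,360:510,::-1]]); cv2.imwrite('pics/g3.png',cv2.resize(c,None,fx=2.66,fy=2.66,interpolation=2))"
```

```text
t 7.6 pos [ 0.4661 -0.2214  0.1409] rot [-1.7998e+02 -4.0000e-02  6.2170e+01] q [-16.1   5.9  41.1 109.3  -4.3  66.3  -1.3] w 0.0253 F [-0.6  0.  -4.5]
tool delta [-0.0209  0.011  -0.0001]
```

View pics/g3.png

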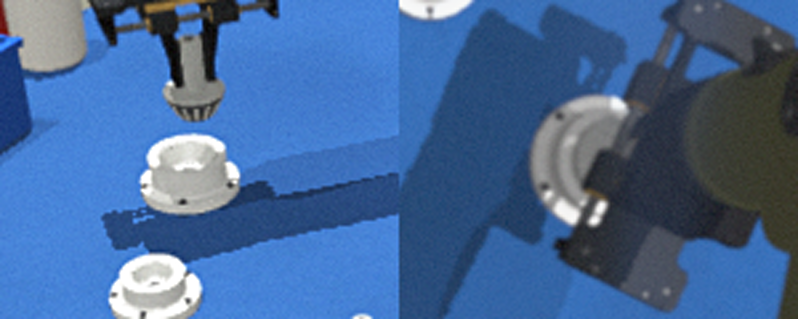

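```bash
cat >> h.py <<'E'
def cone(c,z,x0,show=0):
    h=cv2.cvtColor(c['frame'],cv2.COLOR_RGB2HSV); m=((h[:,:,1]<110)).astype(np.uint8)
    p=proj(c,[[*x0,z],[*x0,z+.0285]]); u0=int(p[0,0]); top=int(round(p[1,1])); bot=int(p[0,1])+6
    w=np.zeros((400,640)); w[top:bot,u0-22:u0+23]=1
    m=cv2.morphologyEx(m,cv2.MORPH_CLOSE,np.ones((3,3)))*w
    C=AX[:4]; f=lambda q:(abs(render(c,C,q[0]/100,q[1]/100,q[2]/100 if len(q)>2 else z)-m)*w).sum()
    s=np.r_[x0]*100
    r=minimize(f,s,method='Nelder-Mead',options=dict(initial_simplex=s+[[0,0],[.6,0],[0,.6]],xatol=.01))
    return r.x/100,r.fun,m.sum(),f(s)
E
python3 - <<'E'
from h import *
S=cam('scene')
for z in(.098,.100,.102): print(cone(S,z,(.4648,-.2238)))
E
```

```text
(array([ 0.46160151, -0.22693816]), np.float64(9.137254901960784), np.float64(204.0), np.float64(21.941176470588232))
(array([ 0.46395131, -0.22436717]), np.float64(9.329411764705881), np.float64(228.0), np.float64(11.133333333333333))
(array([ 0.46638514, -0.22098521]), np.float64(9.20392156862745), np.float64(228.0), np.float64(12.623529411764705))
```

Request:
play_rows(
  steps=[
    [[-0.006,0.0036,0,0,0,0,0.02],[-0.0062,0.0037,0,0,0,0,0.02],[-0.006,0.0037,0,0,0,0,0.02],[0,0,0.01,0,0,0,0.02],[0,0,0.015,0,0,0,0.02],[0,0,0.015,0,0,0,0.02],[0,0,0.01,0,0,0,0.02],[0,0,0.005,0,0,0,0.02],[0,0,0,0,0,0,0.02],[0,0,0,0,0,0,0.02],[0,0,0,0,0,0,0.02]],
  ],
)

```text
time_s: 8.85
tool_pos: [0.4676, -0.2441, 0.0866]
tool_rot: [179.9, -0.0, 62.0]
force: [0.2, 0.2, -5.3]
grip_width: 0.0253
grasp_force: 40.0
```

```bash
python3 -c "
from h import *
delta([.4673,-.2426,.061])
S=cam('scene')
c=S['frame'][120:220,190:320,::-1]; cv2.imwrite('pics/g4.png',cv2.resize(c,None,fx=5,fy=5,interpolation=2))"
```

```text
t 8.85 pos [ 0.4676 -0.2441  0.0866] rot [ 1.7992e+02 -2.0000e-02  6.2050e+01] q [-12.8  11.8  41.6 111.1  -9.   60.3   4.7] w 0.0253 F [ 0.2  0.2 -5.3]
tool delta [ 0.0012 -0.001   0.0256]
```

View pics/g4.png

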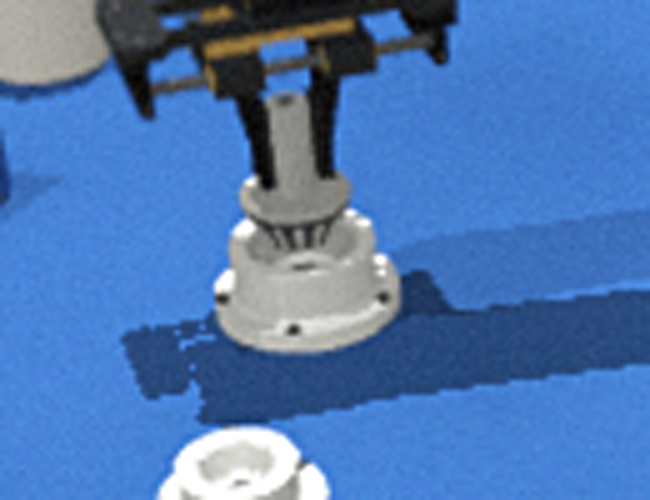

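Request:
play_rows(
  steps=[
    [[0.0012,-0.001,0.003,0,0,0,0.02],[0,0,0.005,0,0,0,0.02],[0,0,0.005,0,0,0,0.02],[0,0,0.004,0,0,0,0.02],[0,0,0.002,0,0,0,0.02],[0,0,0,0,0,0,0.02],[0,0,0,0,0,0,0.02]],
  ],
)

```text
time_s: 9.6
tool_pos: [0.4667, -0.2425, 0.067]
tool_rot: [180.0, 0.0, 62.0]
force: [0.1, -0.0, -5.4]
grip_width: 0.0254
grasp_force: 40.0
```

Request:
play_rows(
  steps=[
    [[0,0,0.002,0,0,0,0.02],[0,0,0.0015,0,0,0,0.02],[0,0,0,0,0,0,0.02],[0,0,0,0,0,0,0.02],[0,0,0,0,0,0,0.02]],
  ],
)

```text
time_s: 10.1
tool_pos: [0.4667, -0.2424, 0.0635]
tool_rot: [180.0, -0.0, 62.0]
force: [0.4, -0.6, -6.0]
grip_width: 0.0253
grasp_force: 40.0
```

Request:
play_rows(
  steps=[
    [[0,0,0.001,0,0,0,0.02],[0,0,0.0005,0,0,0,0.02],[0,0,0,0,0,0,0.02],[0,0,0,0,0,0,0.02]],
  ],
)

```text
time_s: 10.5
tool_pos: [0.4667, -0.2424, 0.062]
tool_rot: [180.0, -0.0, 62.0]
force: [0.7, 0.5, -4.6]
grip_width: 0.0255
grasp_force: 40.0
```

Request:
play_rows(
  steps=[
    [[0,0,0.0005,0,0,0,0.02],[0,0,0.0005,0,0,0,0.02],[0,0,0,0,0,0,0.02],[0,0,0,0,0,0,0.02]],
  ],
)

```text
time_s: 10.9
tool_pos: [0.4668, -0.2424, 0.0612]
tool_rot: [180.0, -0.0, 62.0]
force: [-1.0, 0.7, -1.3]
grip_width: 0.0248
grasp_force: 40.0
```

Request:
play_rows(
  steps=[
    [[0,0,0.0005,0,0,0,0.02],[0,0,0.0005,0,0,0,0.02],[0,0,0,0,0,0,0.02],[0,0,0,0,0,0,0.02]],
  ],
)

```text
time_s: 11.3
tool_pos: [0.4668, -0.2424, 0.0612]
tool_rot: [-180.0, -0.1, 62.0]
force: [-3.7, 1.7, 8.7]
grip_width: 0.0252
grasp_force: 40.0
```

Request:
play_rows(
  steps=[
    [[0,0,-0.001,0,0,0,0.02],[0,0.0003,-0.0006,0.018,0,0,0.02],[0,0.0003,-0.0005,0.018,0,0,0.02],[0,0.0003,-0.0004,0.018,0,0,0.02],[0,0.0003,-0.0004,0.018,0,0,0.02],[0,0.0003,-0.0004,0.018,0,0,0.02],[0,0,0,0,0,0,0.02],[0,0,0,0,0,0,0.02]],
  ],
)

```text
time_s: 12.1
tool_pos: [0.468, -0.2433, 0.0629]
tool_rot: [-174.8, 0.0, 62.0]
force: [0.3, 0.5, -5.2]
grip_width: 0.025
grasp_force: 40.0
```

```bash
python3 -c "
from h import *
delta([.4668,-.2424,.0612]);print(get_obs()['wrist_torque'].round(2))"
```

```text
t 12.1 pos [ 0.468  -0.2433  0.0629] rot [-1.7482e+02  2.0000e-02  6.2030e+01] q [-10.   18.4  40.4 107.6 -13.   64.    7.9] w 0.025 F [ 0.3  0.5 -5.2]
tool delta [ 0.0002 -0.0013  0.0019]
[-0.13 -0.15 -0.01]
```

Free at 5°. On to 10°, lifting a little less.

Request:
play_rows(
  steps=[
    [[0,0.0003,-0.0004,0.018,0,0,0.02],[0,0.0003,-0.0004,0.018,0,0,0.02],[0,0.0003,-0.0004,0.018,0,0,0.02],[0,0.0003,-0.0004,0.018,0,0,0.02],[0,0.0003,-0.0004,0.018,0,0,0.02],[0,0,0,0,0,0,0.02],[0,0,0,0,0,0,0.02],[0,0,0,0,0,0,0.02],[0,0,0,0,0,0,0.02]],
  ],
)

```text
time_s: 13.0
tool_pos: [0.4695, -0.2438, 0.0651]
tool_rot: [-169.7, -0.0, 62.0]
force: [0.5, -0.0, -5.3]
grip_width: 0.0256
grasp_force: 40.0
```

```bash
python3 -c "
from h import *
delta([.4668,-.2424,.0612]);print(get_obs()['wrist_torque'].round(2))
S=cam('scene')
c=S['frame'][120:220,190:320,::-1]; cv2.imwrite('pics/g5.png',cv2.resize(c,None,fx=5,fy=5,interpolation=2))"
```

```text
t 13.0 pos [ 0.4695 -0.2438  0.0651] rot [-1.6969e+02 -2.0000e-02  6.2040e+01] q [ -7.7  22.9  39.7 102.9 -14.8  70.3   9.3] w 0.0256 F [ 0.5 -0.  -5.3]
tool delta [-0.     -0.0023  0.0043]
[-0.27 -0.32  0.04]
```

View pics/g5.png

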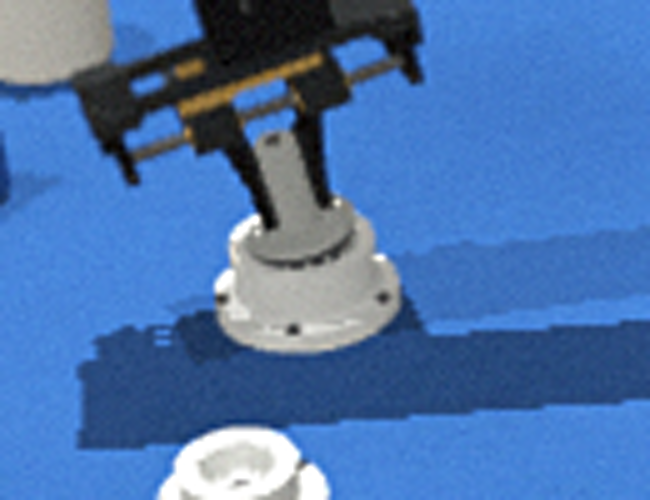

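The axle is tilted about 10° in the cup with the rib still at the rim, and it is not binding. Now upright again.

Request:
play_rows(
  steps=[
    [[0,-0.0003,0.0003,-0.018,0,0,0.02],[0,-0.0003,0.0003,-0.018,0,0,0.02],[0,-0.0003,0.0003,-0.018,0,0,0.02],[0,-0.0003,0.0003,-0.018,0,0,0.02],[0,-0.0003,0.0003,-0.018,0,0,0.02],[0,-0.0003,0.0003,-0.018,0,0,0.02],[0,-0.0003,0.0003,-0.018,0,0,0.02],[0,-0.0003,0.0003,-0.018,0,0,0.02],[0,-0.0003,0.0003,-0.018,0,0,0.02],[0,-0.0003,0.0003,-0.018,0,0,0.02],[0,0,0,0,0,0,0.02],[0,0,0,0,0,0,0.02]],
  ],
)

```text
time_s: 14.25
tool_pos: [0.4667, -0.2423, 0.0624]
tool_rot: [180.0, -0.0, 62.0]
force: [-0.4, -0.1, -5.3]
grip_width: 0.0253
grasp_force: 40.0
```

```bash
python3 -c "
from h import *
delta([.4668,-.2424,.0612])"
```

```text
t 14.25 pos [ 0.4667 -0.2423  0.0624] rot [ 1.7999e+02 -2.0000e-02  6.2050e+01] q [-12.3  13.7  41.2 112.4 -10.7  57.6   5.9] w 0.0253 F [-0.4 -0.1 -5.3]
tool delta [-0.0001  0.0001  0.0012]
```

Request:
play_rows(
  steps=[
    [[0,0,0.0006,0,0,0,0.02],[0,0,0.0006,0,0,0,0.02],[0,0,0.0002,0,0,0,0.02],[0,0,0,0,0,0,0.02],[0,0,0,0,0,0,0.02],[0,0,0,0,0,0,0.02]],
  ],
)

```text
time_s: 14.85
tool_pos: [0.467, -0.2425, 0.0612]
tool_rot: [180.0, -0.0, 62.0]
force: [-1.7, 0.3, 0.1]
grip_width: 0.0252
grasp_force: 40.0
```

Home again, with the load on the floor. I'll release it gently and retreat.

Request:
play_rows(
  steps=[
    [[0,0,0,0,0,0,0.03],[0,0,0,0,0,0,0.04],[0,0,0,0,0,0,0.05],[0,0,0,0,0,0,0.06],[0,0,0,0,0,0,0.06],[0,0,0,0,0,0,0.06],[0,0,0,0,0,0,0.06]],
  ],
)

```text
time_s: 15.55
tool_pos: [0.4667, -0.2424, 0.0609]
tool_rot: [180.0, -0.0, 62.0]
force: [0.5, -0.3, -0.3]
grip_width: 0.0589
grasp_force: 0.0
```

Request:
play_rows(
  steps=[
    [[0,0,-0.01,0,0,0,0.06],[0,0,-0.02,0,0,0,0.06],[0,0,-0.025,0,0,0,0.06],[0,0,-0.025,0,0,0,0.06],[0,0,-0.025,0,0,0,0.06],[0.03,0,-0.025,0,0,0,0.06],[0.04,0,0,0,0,0,0.06],[0.04,0,0,0,0,0,0.06],[0.04,0,0,0,0,0,0.06],[0.03,0,0,0,0,0,0.06],[0,0,0,0,0,0,0.06],[0,0,0,0,0,0,0.06]],
  ],
)

```text
time_s: 16.75
tool_pos: [0.5512, -0.0832, 0.1913]
tool_rot: [180.0, 0.0, 62.1]
force: [0.3, -0.7, -0.5]
grip_width: 0.0603
grasp_force: 0.0
```

Run:
```python
from h import *
S,T=cam('scene'),cam('top')
A=[(55,0),(55,12),(43,12),(43,44),(33,46),(33,51),(13,51),(13,108)]
ms=[grey(S,(251,176)),grey(T,(434,200))]
print(fit([S,T],ms,A,(.466,-.245)), fit([S],ms[:1],A,(.466,-.245)))
c=np.hstack([S['frame'][130:220,190:320,::-1],T['frame'][155:245,370:500,::-1]]); cv2.imwrite('pics/g6.png',cv2.resize(c,None,fx=3,fy=3,interpolation=2))
```

```text
(array([ 0.4650072 , -0.24538556]), np.float64(98541.03137254903), np.float64(101555.0)) (array([ 0.46497751, -0.24535384]), np.float64(53007.3568627451), np.float64(53989.0))
```

View pics/g6.png

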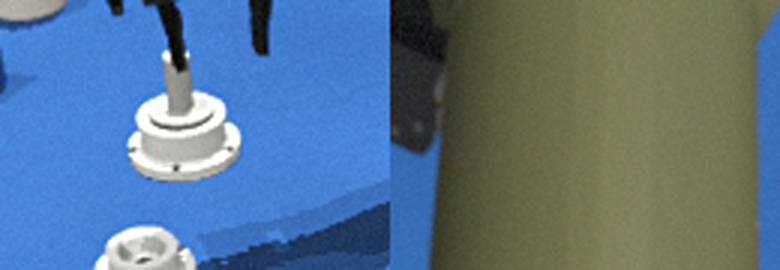

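The axle stands upright and fully home in the larger hub, with the rib just above the rim. The arm is clear of it, 0.18 m away.

```bash
python3 -c "
from cell import sign_off
print(sign_off())"
```

```text
the job is handed in; nothing more can be done
None
```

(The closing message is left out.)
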